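# Ready the shaker drive for its belt

### The arm

A 7-joint arm with a two-finger parallel gripper is mounted at the origin on the work surface. World frame = base frame: x ahead of the robot, y to its left, z up, the work surface at z = 0. Lengths are in m, angles in rad, forces in N, time in s.
With the tool pointing down it reaches from about 0.425 to 0.825 m from the base axis. Payload 3.6 kg.
Tool frame: the origin (TCP) lies where the fingers leave the gripper's body, on its centre line; the fingertips stand 73 mm ahead of it and the grasp point (between the pads) lies 54 mm ahead of it; z points along the fingers, y is the line along which they close (so a half turn about z gives the same grasp; the last joint's range is limited). The gripper opens to 85 mm and grips with 20 to 120 N. Pads are 22 mm wide; open, the fingers measure 114 mm over their backs; the gripper's body (76 mm by 85 mm) begins 54 mm behind the grasp point. The pads swing forward as they close: fully open they stand 13 mm farther back than shut.
Start: joints at [1.208, 0.615, -0.013, 1.423, 0.008, 1.103, -0.04], TCP at [0.215, -0.613, 0.304] pointing down, gripper open.
Joint ranges: [-3.12, 3.12], [-0.3, 2.06], [-1.34, 1.32], [0.26, 2.42], [-1.36, 4.5], [0.01, 1.98], [-2.84, 2.84]. Speed limits (rad/s): [2.79, 2.79, 3.14, 3.14, 3.14, 3.14, 3.14].

### API

Orientations are given as a unit quaternion [x, y, z, w].
In Python, from station import arm, snapshot, camera_info, ticket gives the robot as it stands. Calls block until the motion is done:
- arm.movep(position, orientation): joint-space move of the TCP to a pose.
- arm.line_to(position, velocity=0.15, ori=None): straight line of the TCP; ori=None keeps the orientation; velocity is the mean speed in m/s.
- arm.move_j(angles): joint-space move.
- arm.move_gripper(opening, effort=None): opening from 0.0 (shut) to 1.0 (fully open); effort is the grip in N (None keeps the last); returns when the fingers have stopped.
- arm.pause(seconds).
- arm.ik(position, orientation): joint angles nearest the present ones, or None.
- snapshot(name): name is "scene" or "top" or "wrist"; returns the picture (400x640x3 uint8, blue, green, red); there is no depth.
- camera_info(name): a dict with "fx", "fy", "cx", "cy" (pixels), "R" (3x3) and "t" (3): a world point X has camera coordinates R X + t; the wrist camera has in their place "T_tool_cam" (4x4, takes a point from camera to tool coordinates, whose origin is the TCP and whose axes are the flange's). Camera axes: x right, y down, z forward; pixel columns grow to the right and rows downward; lengths in m; the calibration is good to about 2 mm. The wrist camera is an equidistant fisheye: a pixel r from the principal point sees the ray r / f radians off the axis. A picture is of the moment at which its call begins: read the wrist's pose just before it. camera_info takes no time and is no camera call.
A pose or a line that the arm cannot do raises arm.MotionError and nothing moves.
- ticket.finish_job(): hands the job in; it is judged then, once.
Readings, each from a call of its own:
- arm.read_time(): time.
- arm.read_joint_positions(): joint angles.
- arm.read_dq(): joint speeds.
- arm.read_effort(): joint torques, N m.
- arm.read_tool_pos(): TCP position.
- arm.read_eef_rot(): TCP orientation.
- arm.read_ft_force(): force on the tool from outside, world axes, zero at the start.
- arm.read_wrist_torque(): the same for the moment, N m.
- arm.read_opening(): opening from 0.0 (shut) to 1.0 (fully open).
- arm.read_finger_force(): force on a finger pad.
Only numpy, scipy, OpenCV 4.12 (cv2) and the standard library are available. Lean on these libraries where they do the work, as an engineer would, in place of code of your own. Each camera call takes 0.05 s, during which the arm holds its last target. There are 200 camera calls.

### The job

Put the larger of the two loose toothed pulleys all the way down onto the bare shaft of the shaker's drive unit and let go of it; then swing the spring-loaded tensioner arm, by its roller, towards the front of the unit until it is against its far stop. Finish while holding the arm there against its spring, ready for the belt to be slipped on: do not let it go. Leave everything else on the bench where it is.

Things in the scene. Friction and masses are not known exactly. Their poses are not given: they have to be found in the camera images.
- drive: Open drive unit of a bench shaker, fixed: grey base plate 200 (its x) x 320 (its y) x 12 mm, nothing on it above 72 mm. Origin: centre of the plate's underside, z up. On it: the bare shaft at x 0, y 110 mm; a fixed toothed pulley (64 across, top at 62 mm) at x 35, y -105; the tensioner pivot at x -60, y -70; two stop pins (8 thick, 34 high) beside the arm's bar, 62 mm from the pivot.
- seat (a point): On the axis of the bare upright steel shaft (10 mm diameter, tapered tip), 37 mm above the plate's underside: where the centre of the large pulley lies when it is fully down. The shaft rises from a shoulder 32 mm across whose top is at 22 mm; 60 mm around the shaft is otherwise clear.
- shaft_tip (a point): Top of that bare shaft, 31 mm above the seat point (68 mm above the plate's underside).
- large_pulley: The larger loose toothed aluminium pulley: a ring 52 mm in diameter (its fine dark teeth are only visual), 30 mm tall, with a 14 mm bore right through; 90 to 180 g. Lies flat on the bench, left or right of the drive unit. Origin: centre of its underside, z along the bore; the same either way up.
- large_pulley_center (a point): Centre of the large pulley, 15 mm above its underside.
- small_pulley: The smaller loose toothed pulley, 34 mm in diameter, 30 mm tall, same bore; not wanted, stays where it lies, on the other side of the drive unit. Origin: centre of its underside.
- tension_arm (a joint): Angle of the spring-loaded tensioner arm about its upright pivot, rad. 0: at rest, to which the spring always returns it. It grows counterclockwise seen from above, which swings the roller towards the plate's -x (front) edge; 0.90 is the far stop. The spring needs about 3 N at the roller to leave rest and 8.4 N at the far stop.
- pivot (a point): On the tensioner arm's pivot axis (pivot body 34 mm across with a coil spring on top, top at 65 mm), 50 mm above the plate's underside.
- roller (a point): Middle of the idler roller at the arm's end, 100 mm from the pivot axis: an upright steel cylinder, 24 mm diameter, 32 to 68 mm above the plate's underside (this point at 50), fixed to the arm; grip or push it. The flat bar, 18 mm wide, lies below (24 to 32 mm). x points along the bar away from the pivot, y the way it is wound. At rest the bar is 0.79 rad from the plate's x.
- wrench: Bystander: a wrench 150 mm long lying on the left of the bench.
- beaker: Bystander: a glass beaker 72 mm across and 85 mm high standing mouth-down on the right.
- screwdriver: Bystander: a screwdriver 120 mm long lying along the far (+x) edge of the drive unit's plate.
Mind the look-alikes: they are no part of the job. Leave any purple or red look-alike of the large_pulley alone.

How it is judged:
By the outcome, as a careful person would: the job done as asked, in the order asked, and still so for the second after the job is handed in, while the arm keeps its last pose, push and grip.
It also fails if it takes over 58 s, if anything falls off the work surface, if the arm or the gripper's body presses on something with over 40 N, if the wrist force passes 120 N, or if a joint passes its speed limit or range.

## Working session

There is one attempt and no reset: what is moved stays moved. The work goes in short steps, each a Python script; the robot and the scene stay as the last script left them, time stands still between calls to the robot, and variables do not carry over. Pictures are saved under pics/ and viewed, at most 10 in all, crops included, and the job is handed in when it is done.

```bash
mkdir -p pics; ls
python3 - <<'E'
from station import arm,snapshot,camera_info
import cv2,numpy as np
for n in("scene","top"):
    cv2.imwrite(f"pics/{n}0.png",snapshot(n)); c=camera_info(n); print(n,{k:np.round(v,4).tolist() for k,v in c.items()})
print({k:np.round(v,4).tolist() for k,v in camera_info("wrist").items()})
print(arm.read_tool_pos(),arm.read_eef_rot(),arm.read_time())
E
```

```text
pics
scene {'fx': 396.0106, 'fy': 396.0106, 'cx': 320.3649, 'cy': 201.8334, 'R': [[0.463, 0.8862, 0.0157], [0.6962, -0.3527, -0.6253], [-0.5486, 0.3005, -0.7803]], 't': [-0.2599, -0.3283, 1.39]}
top {'fx': 498.5197, 'fy': 498.5197, 'cx': 323.3415, 'cy': 205.8723, 'R': [[-0.0281, -0.9993, -0.0259], [-0.9804, 0.0326, -0.1943], [0.195, 0.0199, -0.9806]], 't': [0.0269, 0.5165, 1.2862]}
{'fx': 309.7069, 'fy': 309.7069, 'cx': 313.8073, 'cy': 199.7595, 'T_tool_cam': [[0.0005, -0.962, -0.273, 0.0688], [1.0, 0.0002, 0.0012, -0.0002], [-0.0011, -0.273, 0.962, -0.0696], [0.0, 0.0, 0.0, 1.0]]}
[ 0.21465542 -0.612985    0.30284939] [ 9.85846143e-01  1.67648517e-01 -2.29841935e-04 -1.14164085e-03] 0.1
```

View pics/top0.png

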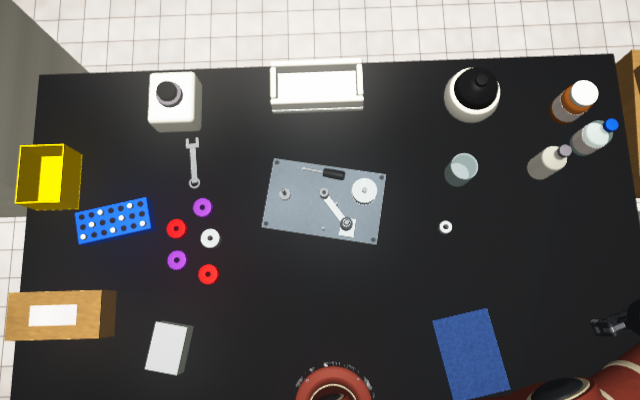

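View pics/scene0.png

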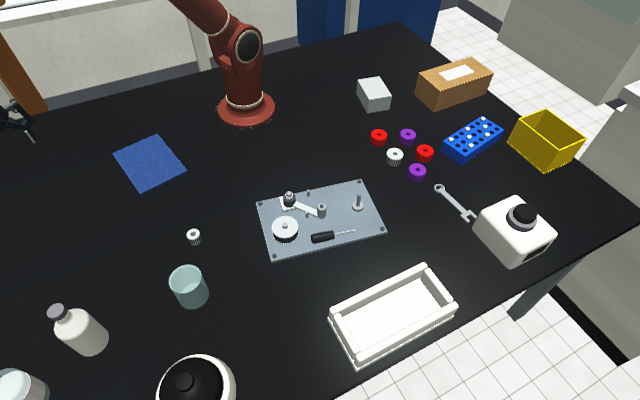

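Top view: the look-alikes for the large pulley are purple (202,207), red (176,228), purple (176,260), red (208,274), the small pulley at (446,227) and the fixed pulley on the unit at (364,190). I choose the bare aluminium ring at (210,238), and will check it in a crop.

```bash
cat > h.py <<'E'
from station import arm,snapshot,camera_info,ticket
import cv2,numpy as np
from scipy.spatial.transform import Rotation as Ro
def ray(n,px):
    c=camera_info(n);R=np.array(c["R"]);t=np.array(c["t"])
    d=R.T@np.array([(px[0]-c["cx"])/c["fx"],(px[1]-c["cy"])/c["fy"],1]); return -R.T@t,d
def onz(n,px,z):
    o,d=ray(n,px); return o+d*(z-o[2])/d[2]
def proj(n,X):
    c=camera_info(n);p=np.array(c["R"])@X+np.array(c["t"]);return np.array([c["cx"]+c["fx"]*p[0]/p[2],c["cy"]+c["fy"]*p[1]/p[2]])
def blobs(mask,amin):
    cs,_=cv2.findContours(mask.astype(np.uint8),cv2.RETR_EXTERNAL,cv2.CHAIN_APPROX_NONE)
    return [c for c in cs if cv2.contourArea(c)>amin]
def down(yaw): # tool z down, tool y (closing) at world angle yaw
    y=np.array([np.cos(yaw),np.sin(yaw),0]);z=np.array([0,0,-1.]);x=np.cross(y,z)
    return Ro.from_matrix(np.c_[x,y,z]).as_quat()
E
python3 - <<'E'
from h import *
im=cv2.imread("pics/top0.png")
cv2.imwrite("pics/crop1.png",cv2.resize(im[145:290,150:400],None,fx=3.2,fy=3.2,interpolation=cv2.INTER_CUBIC))
hsv=cv2.cvtColor(im,cv2.COLOR_BGR2HSV)
fg=(hsv[...,2]>70);fg[:140]=0;fg[300:]=0;fg[:,:150]=0;fg[:,480:]=0
for c in blobs(fg,60):
    (u,v),(w,h),a=cv2.minAreaRect(c); m=hsv[int(v)-7:int(v)+8,int(u)-7:int(u)+8,1].mean()
    print(round(u,1),round(v,1),round(w),round(h),"sat",round(m),onz("top",(u,v),.03 if max(w,h)<30 else .012).round(4))
    if w*h>4000: print("plate corners",[onz("top",p,.012).round(4).tolist() for p in cv2.boxPoints(((u,v),(w,h),a))])
E
```

```text
208.2 273.9 21 22 sat 202 [0.3465 0.3239 0.03  ]
177.5 260.0 20 21 sat 155 [0.3861 0.4076 0.03  ]
210.0 237.5 19 20 sat 5 [0.4442 0.3207 0.03  ]
445.5 226.5 13 13 sat 8 [ 0.4539 -0.315   0.03  ]
176.9 228.7 22 20 sat 208 [0.4712 0.4117 0.03  ]
153.0 215.0 6 32 sat 134 [0.5148 0.4855 0.012 ]
202.0 207.0 20 20 sat 152 [0.5292 0.3441 0.03  ]
323.4 200.8 117 72 sat 20 [0.5391 0.0113 0.012 ]
plate corners [[0.4682, 0.1868, 0.012], [0.6708, 0.1572, 0.012], [0.611, -0.1669, 0.012], [0.4126, -0.1289, 0.012]]
461.0 169.0 28 35 sat 15 [ 0.6167 -0.3741  0.012 ]
192.0 164.0 48 13 sat 7 [0.6581 0.3798 0.012 ]
```

View pics/crop1.png

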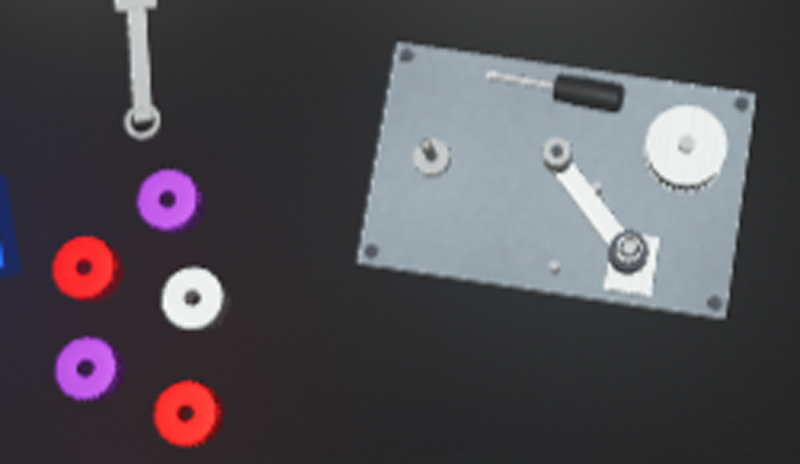

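The crop shows a bare grey-white toothed ring at crop (192,297), which is top (210,238), the same size as the red and purple rings. It is the large pulley. Next I find the plate pose, then take wrist close-ups of the pulley and the shaft.

```bash
cat >> h.py <<'E'
def platepose(n,im):
    hsv=cv2.cvtColor(im,cv2.COLOR_BGR2HSV); m=(hsv[...,2]>70).astype(np.uint8)
    p=proj(n,np.array([.54,.01,.012])).astype(int)
    cs=[c for c in blobs(m,3000) if cv2.pointPolygonTest(c,(float(p[0]),float(p[1])),False)>0]
    h=cv2.convexHull(max(cs,key=cv2.contourArea))
    e=cv2.arcLength(h,True); q=cv2.approxPolyDP(h,.03*e,True)[:,0]
    W=np.array([onz(n,x,.012)[:2] for x in q.astype(float)])
    # refine: fit a line per side in world, intersect
    H=np.array([onz(n,x,.012)[:2] for x in max(cs,key=cv2.contourArea)[:,0].astype(float)])
    L=[]
    for i in range(len(W)):
        a,b=W[i],W[(i+1)%len(W)];d=(b-a)/np.linalg.norm(b-a);s=(H-a)@d;o=(H-a)@np.array([-d[1],d[0]])
        k=(abs(o)<.006)&(s>.03)&(s<np.linalg.norm(b-a)-.03)
        vx,vy,x0,y0=cv2.fitLine(H[k].astype(np.float32),cv2.DIST_HUBER,0,.01,.01).ravel();L.append((np.array([x0,y0]),np.array([vx,vy])))
    C=[]
    for i in range(len(L)):
        (p,d),(r,f)=L[i-1],L[i];t=np.linalg.solve(np.c_[d,-f],r-p);C.append(p+t[0]*d)
    return np.array(C)
E
python3 - <<'E'
from h import *
for n in("top","scene"):
    C=platepose(n,cv2.imread(f"pics/{n}0.png")); c=C.mean(0)
    print(n,C.round(4).tolist(),"centre",c.round(4))
    for i in range(4):
        d=C[(i+1)%4]-C[i]; print(np.linalg.norm(d).round(4),np.degrees(np.arctan2(d[1],d[0])).round(2))
for yaw in np.radians([44,-136,-29,151,98,-82]):
    for p in([.444,.321,.13],[.56,.12,.2]):
        q=arm.ik(p,down(yaw)); print(np.degrees(yaw).round(),p,None if q is None else np.round(q,2))
E
```

```text
top [[0.6680999994277954, 0.149399995803833], [0.6101999878883362, -0.16439999639987946], [0.41370001435279846, -0.12809999287128448], [0.4717000126838684, 0.18559999763965607]] centre [0.5409 0.0106]
0.3191 -100.46
0.1998 169.53
0.319 79.51
0.1997 -10.44
scene [[0.4749999940395355, 0.1809999942779541], [0.6714000105857849, 0.14429999887943268], [0.6139000058174133, -0.16779999434947968], [0.414900004863739, -0.13109999895095825]] centre [0.5438 0.0066]
0.1998 -10.58
0.3174 -100.43
0.2023 169.56
0.3178 79.11
44.0 [0.444, 0.321, 0.13] [-0.36  0.74 -0.48  1.88  0.54  0.65 -0.4 ]
44.0 [0.56, 0.12, 0.2] [ 0.12  0.68 -0.6   1.76  0.49  0.85  0.06]
-136.0 [0.444, 0.321, 0.13] [-0.03  1.   -1.15  1.87  1.08  1.06  2.26]
-136.0 [0.56, 0.12, 0.2] [-0.33  0.62  0.13  1.78 -0.11  0.75 -2.52]
-29.0 [0.444, 0.321, 0.13] [-0.44  0.72 -0.35  1.89  0.41  0.61 -1.56]
-29.0 [0.56, 0.12, 0.2] [-0.04  0.64 -0.34  1.77  0.28  0.79 -1.02]
151.0 [0.444, 0.321, 0.13] [-0.03  1.   -1.15  1.87  1.08  1.06  0.99]
151.0 [0.56, 0.12, 0.2] [ 0.38  0.9  -1.15  1.75  0.91  1.13  1.56]
98.0 [0.444, 0.321, 0.13] [-0.33  0.75 -0.54  1.88  0.6   0.67  0.48]
98.0 [0.56, 0.12, 0.2] [ 0.22  0.73 -0.78  1.76  0.63  0.92  0.88]
-82.0 [0.444, 0.321, 0.13] [-0.61  0.69 -0.08  1.89  0.1   0.56 -2.19]
-82.0 [0.56, 0.12, 0.2] [-0.15  0.62 -0.15  1.77  0.13  0.76 -1.8 ]
```

```bash
cat >> h.py <<'E'
def wray(px,P,q):
    c=camera_info("wrist");T=np.array(c["T_tool_cam"]);d=np.array([(px[0]-c["cx"])/c["fx"],(px[1]-c["cy"])/c["fy"]]);r=np.hypot(*d)
    v=np.r_[d/r*np.sin(r),np.cos(r)] if r>0 else np.array([0,0,1.])
    R=Ro.from_quat(q).as_matrix(); return P+R@T[:3,3],R@T[:3,:3]@v
def won(px,P,q,z):
    o,d=wray(px,P,q); return o+d*(z-o[2])/d[2]
def wproj(X,P,q):
    c=camera_info("wrist");T=np.array(c["T_tool_cam"]);p=T[:3,:3].T@(Ro.from_quat(q).as_matrix().T@(X-P)-T[:3,3])
    n=np.hypot(p[0],p[1]);r=np.arctan2(n,p[2]);return np.array([c["cx"]+c["fx"]*r*p[0]/n,c["cy"]+c["fy"]*r*p[1]/n])
def wsnap(name):
    P=np.array(arm.read_tool_pos());q=np.array(arm.read_eef_rot());im=snapshot("wrist");cv2.imwrite(f"pics/{name}.png",im);np.savez(f"pics/{name}.npz",P=P,q=q);return im,P,q
E
python3 - <<'E'
from h import *
Q=down(np.radians(44))
arm.movep([.562,.117,.27],Q); _,P,q=wsnap("w_shaft")
print(P,q,arm.read_time(),wproj(np.array([.562,.117,.068]),P,q),wproj(np.array([.562,.117,.022]),P,q))
arm.movep([.444,.321,.23],Q); _,P,q=wsnap("w_pul")
print(P,q,arm.read_time(),wproj(np.array([.444,.321,.03]),P,q),arm.read_joint_positions())
a=cv2.imread("pics/w_shaft.png");b=cv2.imread("pics/w_pul.png")
cv2.imwrite("pics/two.png",np.hstack([a[:,120:520],b[:,120:520]]))
E
```

```text
[0.56240438 0.11567318 0.26985992] [ 3.91802692e-01  9.20049173e-01 -3.80357300e-04  1.58239698e-04] 3.0 [315.09886407 190.09543374] [314.98481812 179.39926377]
[0.44557874 0.31944568 0.22992667] [ 3.92043343e-01  9.19946229e-01 -4.78506291e-04  8.51080130e-04] 4.0 [314.25567068 189.2707971 ] [-0.25139559  0.62011574 -0.6462001   1.79932733  0.47313931  0.88188463
 -0.352823  ]
```

View pics/two.png

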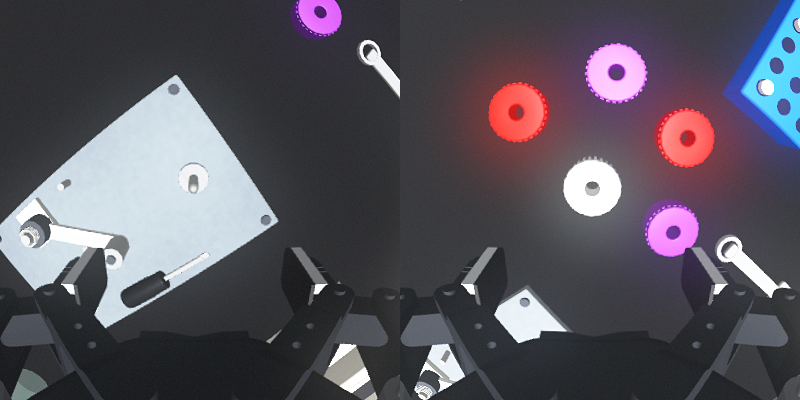

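Left half: shaft shoulder at wrist pixel (313,178), shaft pointing down to its tip near (313,189). Right half: the white pulley with its bore at (312,188), coloured rings around it. Now refining the pixels.

Run:
```python
from h import *
def ld(n): z=np.load(f"pics/{n}.npz");return cv2.imread(f"pics/{n}.png"),z["P"],z["q"]
im,P,q=ld("w_pul");hsv=cv2.cvtColor(im,cv2.COLOR_BGR2HSV)
m=(hsv[...,2]>200)&(hsv[...,1]<40);m[:150]=0;m[230:]=0;m[:,:270]=0;m[:,360:]=0
cs=blobs(m,300);H=cv2.fitEllipse(cv2.convexHull(max(cs,key=cv2.contourArea)));print("top face",H,won(H[0],P,q,.03))
d=(hsv[...,2]<190).astype(np.uint8);d[:175]=0;d[205:]=0;d[:,:297]=0;d[:,328:]=0
for c in blobs(d,20): print("bore",cv2.fitEllipse(c),won(cv2.fitEllipse(c)[0],P,q,.03))
im,P,q=ld("w_shaft")
cv2.imwrite("pics/sh.png",cv2.resize(im[155:205,288:338],None,fx=10,fy=10,interpolation=cv2.INTER_NEAREST))
```

```text
top face ((311.80511474609375, 187.59434509277344), (55.97746276855469, 57.57030487060547), 96.83637237548828) [0.44134649 0.32059476 0.03      ]
bore ((312.1861572265625, 187.04269409179688), (11.27680492401123, 13.588982582092285), 117.46719360351562) [0.44124072 0.32119797 0.03      ]
```

View pics/sh.png

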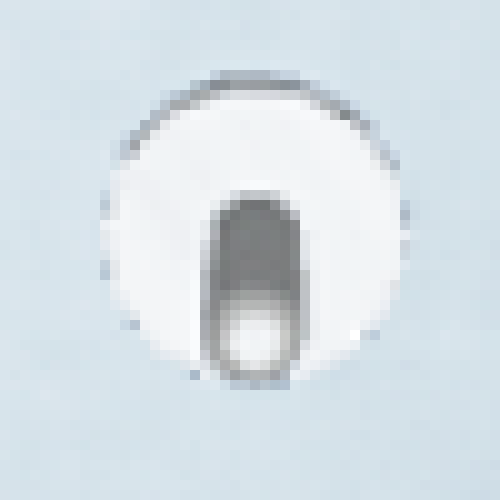

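The tip's flat is at crop (25.4,33.6), wrist pixel (312.9,188.1). The shoulder top is centred at about (312.8,177.5).

Run:
```python
from h import *
z=np.load("pics/w_shaft.npz");P,q=z["P"],z["q"]
print(won((312.9,188.1),P,q,.068),won((312.8,177.5),P,q,.022))
# pick
X=np.array([.4413,.3209]);Q=down(np.radians(44))
P0=np.array(arm.read_tool_pos())
arm.move_gripper(.9)
arm.movep([*X,.12],Q)
print("above",arm.read_tool_pos())
arm.line_to([*X,.02+.054],.08,Q)
print(arm.read_tool_pos(),arm.read_ft_force(),arm.read_opening())
arm.move_gripper(0,60)
print(arm.read_opening(),arm.read_finger_force(),arm.read_tool_pos(),arm.read_time())
```

```text
[0.55928329 0.11696061 0.068     ] [0.55894269 0.1168793  0.022     ]
above [0.44159982 0.32147715 0.12042754]
[0.441293   0.3211656  0.07403764] [-0.51155133  0.29232455  0.29609084] 0.8967116877190037
0.5835849392085678 62.59419847279787 [0.44161975 0.32130914 0.07496486] 5.8583
```

Run:
```python
from h import *
Q=down(np.radians(44))
p=np.array(arm.read_tool_pos())
arm.line_to([p[0],p[1],.21],.15,Q)
arm.line_to([.5592,.1169,.21],.25,Q); arm.pause(.3)
im,P,q=wsnap("w_held"); print(P,arm.read_opening(),arm.read_ft_force(),arm.read_time(),wproj(P+[0,0,-.045],P,q))
cv2.imwrite("pics/held.png",im[120:400,120:520])
```

```text
[0.55881649 0.11794272 0.21016076] 0.582322947744145 [ 0.70676951 -0.53902782 -1.20773651] 8.3583 [314.45297331 282.69728601]
```

View pics/held.png

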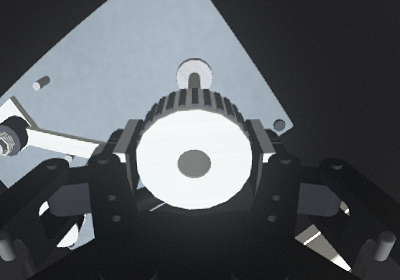

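The pulley is held level, its bore at wrist pixel (314.5,283.5). That is within 1 px of the tool axis (282.7), and the shaft is ahead below at (314,193). Now lowering it in steps with a force check.

Run:
```python
from h import *
Q=down(np.radians(44)); T=np.array([.5591,.1169])
cmd=T.copy()
arm.line_to([*cmd,.152],.1,Q)
for _ in range(3):
    arm.pause(.15); p=np.array(arm.read_tool_pos()); e=T-p[:2]
    if np.linalg.norm(e)<.0004: break
    cmd+=e; arm.line_to([*cmd,.152],.05,Q)
arm.pause(.1);p=np.array(arm.read_tool_pos());f0=np.array(arm.read_ft_force());print(p,cmd,f0,arm.read_time())
z=.152
while z>.0965:
    z-=.004; arm.line_to([*cmd,z],.05,Q); f=np.array(arm.read_ft_force())-f0
    print(round(z,3),np.array(arm.read_tool_pos()).round(4),f.round(1))
    if np.linalg.norm(f)>12: break
print(arm.read_time(),arm.read_opening())
```

```text
[0.55907933 0.1169324  0.1519771 ] [0.55908613 0.11692904] [-0.14123712  0.59952834 -1.6707806 ] 10.1417
0.148 [0.5588 0.1168 0.1476] [ 0.3 -1.2 -0.2]
0.144 [0.5589 0.1168 0.1436] [ 0.1 -0.6 -0.4]
0.14 [0.5589 0.1168 0.1396] [ 0.2 -1.2 -0.2]
0.136 [0.5589 0.1168 0.1357] [ 0.  -0.9 -0.9]
0.132 [0.5589 0.1168 0.1317] [ 0.6 -0.8 -0.2]
0.128 [0.5589 0.1168 0.1277] [-0.2 -1.2 -0.6]
0.124 [0.5589 0.1168 0.1237] [ 1.  -0.8 -0.7]
0.12 [0.5589 0.1169 0.1197] [ 0.8 -1.1  0.4]
0.116 [0.5589 0.1168 0.1157] [-0.4 -0.5  0.6]
0.112 [0.5589 0.1168 0.1117] [ 0.1 -0.9  0.3]
0.108 [0.5589 0.1168 0.1077] [-0.5 -0.2 -0.7]
0.104 [0.5589 0.1168 0.1037] [-0.1 -1.2 -0.3]
0.1 [0.5589 0.1168 0.0997] [ 0.9 -0.4  0.1]
0.096 [0.5596 0.1172 0.097 ] [-1.8 -0.5  6.9]
13.6417 0.5875994644406456
```

```bash
cat >> h.py <<'E'
YAW=np.radians(-10.45);_c,_s=np.cos(YAW),np.sin(YAW);RP=np.array([[_c,-_s],[_s,_c]])
CEN=np.array([.5591,.1169])-RP@[0,.11]; PIV=CEN+RP@[-.06,-.07]
def rol(a): t=YAW+.79+a; return PIV+.1*np.array([np.cos(t),np.sin(t)]), t
E
python3 - <<'E'
from h import *
Q=down(np.radians(44))
arm.move_gripper(.8); arm.pause(.2)
p=np.array(arm.read_tool_pos())
arm.line_to([p[0],p[1],.2],.15,Q)
print(arm.read_ft_force(),arm.read_time())
r,t=rol(0); print(r,PIV)
arm.movep([*r,.22],down(t-np.pi/2)); arm.pause(.2)
im,P,q=wsnap("w_rol"); print(P,arm.read_joint_positions(),arm.read_time())
for n,X in dict(roltop=[*r,.068],rolbot=[*r,.032],pivtop=[*PIV,.065],pul=[.5591,.1169,.052],tip=[.5591,.1169,.068]).items(): print(n,wproj(np.array(X),P,q).round(1))
E
```

```text
[0.10340809 0.20109472 0.46580689] 15.0083
[0.54954856 0.00785914] [ 0.46744725 -0.0492318 ]
[0.54947055 0.00841027 0.21964962] [ 0.07435933  0.56622915 -0.1968327   1.8147272   0.14984464  0.77553942
 -1.16187978] 16.3583
roltop [314.7 207.7]
rolbot [314.6 195.2]
pivtop [314.3 314.1]
pul [207.9 115.8]
tip [200.8 116.2]
```

View pics/w_rol.png

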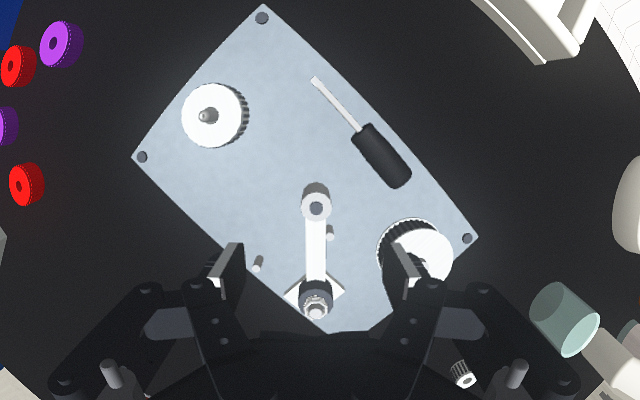

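The pulley is fully down on the shaft at (211,115), with the tip showing at (208,116). The roller is at (316,207), about 1 px from the prediction. The screwdriver handle at (380,155) is close to where the right finger would descend, so I use a half opening. Next: grip the roller and swing the arm.

Run:
```python
from h import *
arm.move_gripper(.5)
r,t=rol(0);z=.054+.054
arm.line_to([*r,.14],.15,down(t-np.pi/2)); arm.line_to([*r,z],.06,down(t-np.pi/2))
print(arm.read_ft_force(),arm.read_tool_pos())
arm.move_gripper(0,60)
f0=np.array(arm.read_ft_force());print(arm.read_opening(),arm.read_finger_force(),f0.round(1),arm.read_time())
for a in np.arange(.06,.901,.06):
    r,t=rol(a); arm.line_to([*r,z],.06,down(t-np.pi/2))
    p=np.array(arm.read_tool_pos());f=np.array(arm.read_ft_force())-f0;d=p[:2]-PIV
    u=np.array([-np.sin(t),np.cos(t)])
    print(round(a,2),"act",round(np.arctan2(d[1],d[0])-YAW-.79,3),"rad",np.linalg.norm(d).round(4),"tan",round(f[:2]@u,1),f.round(1))
    if np.linalg.norm(f)>30: break
print(arm.read_time(),arm.read_opening())
```

```text
[-0.0077941  -0.13650076 -0.17743963] [0.54957618 0.00790731 0.10781577]
0.26066448120809727 58.72810363769531 [ 0.9 -0.8  2. ] 18.4
0.06 act 0.052 rad 0.1002 tan -0.6 [ 0.6 -0.3 -0.2]
0.12 act 0.112 rad 0.1002 tan -0.7 [-0.4 -1.2  3.7]
0.18 act 0.172 rad 0.1001 tan -1.2 [ 0.  -1.6  3.1]
0.24 act 0.231 rad 0.1001 tan -1.9 [ 0.8 -1.9  4.4]
0.3 act 0.291 rad 0.1 tan -1.6 [ 0.5 -2.   3. ]
0.36 act 0.35 rad 0.1 tan -1.4 [ 0.2 -2.1  4.9]
0.42 act 0.409 rad 0.0999 tan -2.0 [ 1.2 -2.   3.3]
0.48 act 0.468 rad 0.0999 tan -2.4 [ 1.1 -3.   3.3]
0.54 act 0.527 rad 0.0998 tan -1.8 [ 1.  -2.3  4.1]
0.6 act 0.586 rad 0.0997 tan -2.8 [ 2.4 -1.6  3.9]
0.66 act 0.646 rad 0.0997 tan -3.1 [ 2.4 -2.7  2.9]
0.72 act 0.705 rad 0.0997 tan -3.4 [ 2.8 -3.1  4.3]
0.78 act 0.764 rad 0.0996 tan -3.7 [ 3.3 -2.8  3.6]
0.84 act 0.823 rad 0.0995 tan -2.9 [ 2.6 -2.8  2.9]
0.9 act 0.882 rad 0.0994 tan -3.3 [ 3.1 -3.   2. ]
22.15 0.2595109501592382
```

Run:
```python
from h import *
z=.108
for a in np.arange(.91,.99,.01):
    r,t=rol(a); arm.line_to([*r,z],.03,down(t-np.pi/2)); arm.pause(.2)
    p=np.array(arm.read_tool_pos());f=np.array(arm.read_ft_force());d=p[:2]-PIV;u=np.array([-np.sin(t),np.cos(t)])
    print(round(a,2),"act",round(np.arctan2(d[1],d[0])-YAW-.79,3),"tan",round(f[:2]@u,1),f.round(1),np.round(arm.read_wrist_torque(),2))
    if f[:2]@u<-20: break
im,P,q=wsnap("w_end");print(arm.read_time(),arm.read_opening(),arm.read_finger_force())
s=snapshot("top");cv2.imwrite("pics/end.png",np.hstack([im,cv2.resize(s[145:270,250:400],(480,400),interpolation=cv2.INTER_CUBIC)])[:, 320-160:320-160+800])
```

```text
0.91 act 0.89 tan -4.0 [ 3.8 -4.3  4.7] [-0.72 -0.75 -0.44]
0.92 act 0.893 tan -6.2 [ 6.1 -3.9  3.5] [-0.67 -0.96 -0.55]
0.93 act 0.896 tan -7.3 [ 7.2 -3.3  1.9] [-0.75 -1.18 -0.81]
0.94 act 0.895 tan -9.7 [ 9.6 -4.8  0.1] [-1.12 -1.61 -0.06]
0.95 act 0.897 tan -11.2 [11.2 -4.9 -1.2] [-1.12 -1.83 -0.26]
0.96 act 0.899 tan -13.0 [13. -5. -2.] [-1.14 -2.05 -0.53]
0.97 act 0.901 tan -13.2 [13.2 -4.5 -3.5] [-1.06 -2.24 -0.72]
0.98 act 0.902 tan -15.1 [15.2 -5.5 -7.5] [-1.35 -2.72 -0.29]
25.8 0.26469568765154194 59.57999646663666
```

View pics/end.png

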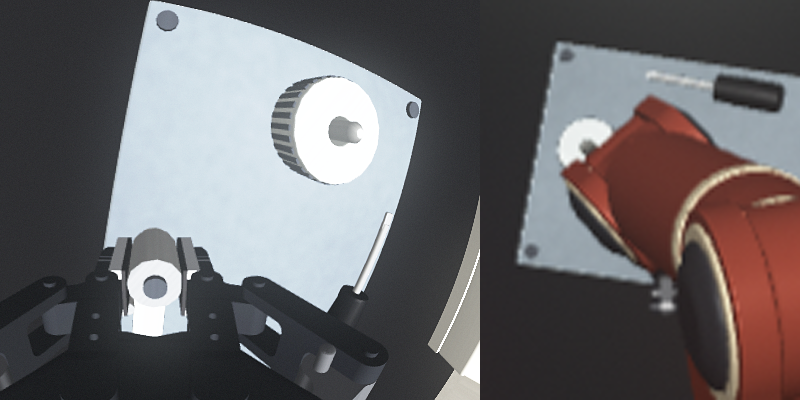

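The wrist view shows the roller gripped between the pads at the far end of its swing, and the pulley fully down on its shaft. Over the last commanded 0.05 rad the arm moved only about 0.007 rad while the force kept rising, so it is against the far stop. Handing in.

```bash
python3 -c "
from station import ticket
print(ticket.finish_job())"
```

```text
the job is handed in; nothing more can be done
None
```

The large pulley is fully down on the bare shaft and released, and the tensioner arm is held by its roller against the far stop (about 0.90 rad, 15 N at the roller); the job was handed in just after 25.8 s, with no verdict returned.

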